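# Set up two plaster-pot casting moulds

### The arm

A 7-joint arm with a two-finger parallel gripper is mounted at the origin on a cart in front of the work surface, level with it; the furniture and walls round the work are solid. World frame = base frame: x ahead of the robot, y to its left, z up, the work surface at z = 0. Lengths are in m, angles in rad, forces in N, time in s.
With the tool pointing down it reaches from about 0.4 to 0.875 m from the base axis. Payload 19.3 kg.
Tool frame: the origin (TCP) lies on the mounting face of the last link; the fingertips stand 173 mm ahead of it and the grasp point (between the pads) lies 155 mm ahead of it; z points along the fingers, y is the line along which they close (so a half turn about z gives the same grasp; the last joint's range is limited). The gripper opens to 85 mm and grips with 20 to 120 N. Pads are 22 mm wide; open, the fingers measure 114 mm over their backs; the gripper's body (76 mm by 85 mm) begins 54 mm behind the grasp point. The pads swing forward as they close: fully open they stand 13 mm farther back than shut.
Start: joints at [1.245, 0.521, -0.036, 1.599, 0.021, 1.021, -0.113], TCP at [0.158, -0.605, 0.405] pointing down, gripper open.
Joint ranges: [-2.91, 2.91], [-0.3, 2.13], [-1.5, 1.42], [0.17, 2.43], [-1.26, 4.41], [0.16, 1.93], [-2.52, 2.52]. Speed limits (rad/s): [1.89, 1.89, 2.39, 2.39, 3.01, 3.01, 3.01].

### API

Orientations are given as [roll, pitch, yaw] about the fixed x, y, z axes, in that order (R = Rz(yaw) Ry(pitch) Rx(roll)).
In Python, from workcell import bot, vision gives the robot as it stands.
- The arm moves only by the shell command python3 -m creep 'ROWS' [FORCE]. ROWS is JSON, a list that holds one entry, the list of rows, each a list of 7 numbers: the opening, from -1 (shut) to 1 (fully open), then the shift along the tool's x, y, z in cm, then the turn, a rotation vector about the tool's x, y, z in rad. In form: [[[grip, tx, ty, tz, rx, ry, rz], ...]]. A call has 1 to 12 rows; each row shifts and turns the commanded pose from where the row before left it, along the tool's axes as they then stand; what a row does not reach is not made up. A row lasts 1/8 s, in which the tool goes at most 62.5 mm and 10.7 degrees, less where a joint would pass 70% of its speed; a pose out of reach is approached as far as the arm can. A call with a gripper value outside its range is refused whole. The fingers move at their own pace and stop on an object; FORCE is the grip in N (left out, the last holds). Time passes only in rows, so rows that do not move let the fingers close. It gives the time, the measured TCP pose, the force, the opening and the grip force at its end, in the units of the state.
- bot.observe(): the state, without advancing time (a new reading comes with each control period).
- vision.grab_frame(name): name is "side" or "top"; returns a dict with "image" (480x640x3 uint8, blue, green, red), "depth" (480x640 float32, m along the optical axis (not along the pixel's ray), 0 where there is no reading), "fovy" (degrees; the focal length in pixels is half the picture's height over the tangent of half this angle, whatever the lens; pixels are square), "cx", "cy" (the principal point, pixels), "k1" (the pictures are not rectified: a ray, as slopes to the right and down, at radius r is drawn at 1 + k1 r^2 times it, then the intrinsics apply), "cam_to_world" (4x4, takes a point from camera to world coordinates). Camera axes: x right, y down, z forward; pixel columns grow to the right and rows downward; lengths in m; the calibration is good to about 2 mm. A picture is of the moment at which its call begins.
- bot.job_done(): hands the job in; it is judged then, once.
The state is a dict: "clock": time; "qpos": joint angles; "qd": joint speeds; "joint_efforts": joint torques, N m; "position": TCP position; "tool_rot": TCP orientation; "force": force on the tool from outside, world axes, zero at the start; "moment": the same for the moment, N m; "grip_width": finger opening in m; "finger_force": force on a finger pad.
Only numpy, scipy, OpenCV 4.12 (cv2) and the standard library are available. Lean on these libraries where they do the work, as an engineer would, in place of code of your own. Each camera call takes 0.05 s, during which the arm holds its last target. There are 200 camera calls.

### The job

Get both casting moulds ready to pour plaster: on each wooden base plate, first stand the dark blue sleeve of the same shape (round or square) over the grey boss so that its lower end sits all the way down on the plate, then hang the orange core of that shape in the sleeve so that all its arms lie down on the sleeve's rim. Leave the moulds upright and do not shift the water jar, the glue bottle or the cactus pot.

Things in the scene. Friction and masses are not known exactly. Their poses are not given: they have to be found in the camera images.
- base_round: base plate of the round mould, fixed to the table: plywood, 84 x 84 x 16 mm, carrying a round grey boss that fits inside the round sleeve: 49 mm diameter for its first 4 mm, then tapering to 38 mm at its flat top, 10 mm above the plate; a pin 8 mm thick stands 8 mm higher at its centre. Origin: centre of the underside, z up, x and y along the plate's sides.
- base_square: base plate of the square mould, fixed to the table: plywood, 84 x 84 x 16 mm, carrying a square grey boss that fits inside the square sleeve: 43 x 43 mm for its first 4 mm, then tapering to 32 x 32 mm at its flat top, 10 mm above the plate; a pin 8 mm thick stands 8 mm higher at its centre. Origin: centre of the underside, z up, x and y along the plate's and the boss's sides.
- sleeve_round: round dark blue sleeve: a straight round tube, open at both ends, 60 mm diameter outside, 4 mm wall (52 mm bore), 64 mm tall, standing upright on its foot flange (4 mm high, 4 mm wider all round). Origin: centre of its lower end, z up along its axis. Seated, its origin is 16 mm above its base plate's.
- sleeve_square: square dark blue sleeve: a straight square tube, open at both ends, 54 x 54 mm outside, 4 mm wall (46 x 46 mm bore), 64 mm tall, standing upright on its foot flange (4 mm high, 4 mm wider all round). Origin: centre of its lower end, z up along its axis, x and y square to its walls; any quarter turn fits. Seated, its origin is 16 mm above its base plate's.
- core_round: Round orange core, upright on its tip (origin: tip centre, z up). Plug 44 mm long, 34 mm wide at tip, 40 at top. Cross of 4 arms along x and y, undersides at z 44, 12 wide, 8 high, 62 over the tips; ribs below centre it in the bore, 1.5 mm play, any turn. On top a grip fin 28 long (x), 10 thick (y), z 52 to 77. Hung on the rim, its origin is 20 mm above the sleeve's.
- core_square: Square orange core, upright on its tip (origin: tip centre, z up). Plug 44 mm long, 29 mm wide at tip, 34 at top. Cross of 4 arms on the diagonals of x and y, undersides at z 44, 12 wide, 8 high, 75 over the tips; ribs below centre it in the bore, 1.5 mm play, x parallel to a wall. On top a grip fin 28 long (x), 10 thick (y), z 52 to 77. Hung on the rim, its origin is 20 mm above the sleeve's.
- paint_mug: black decorated water jar with a cream rim, 82 mm diameter, 88 mm tall, stands loose among the parts; leave alone. Origin: centre of its underside.
- glue_bottle: white glue bottle with a pointed nozzle, 90 mm diameter, 234 mm tall, stands loose to the right; leave alone. Origin: centre of its underside.
- pot_front: white finished pot with painted stone cacti, 82 mm diameter, 150 mm tall, stands loose to the left; leave alone. Origin: centre of its underside.

How it is judged:
On the way:
1. each sleeve has been seated on its own base plate (either mould may be finished first) (horizontal distance between sleeve_round and base_round below 0.005 m and z of sleeve_round in the frame of base_round between 0.013 and 0.019 m and angle between each of sleeve_round, sleeve_square's own z axis and vertical below 0.06 rad and horizontal distance between sleeve_square and base_square below 0.005 m and z of sleeve_square in the frame of base_square between 0.013 and 0.019 m), for 0.2 s.
At the end, for the whole second after the job is handed in: Each sleeve stands on the base plate of its shape and each core hangs in the sleeve of its shape: all centred within 5 mm, sleeve ends within 3 mm of the plate, core arms within 3 mm of the rim, upright within 0.06 rad, at rest (all of step 1 and horizontal distance between core_round and sleeve_round below 0.005 m and z of core_round in the frame of sleeve_round between 0.017 and 0.023 m and angle between each of core_round, core_square's own z axis and vertical below 0.06 rad and horizontal distance between core_square and sleeve_square below 0.005 m and z of core_square in the frame of sleeve_square between 0.017 and 0.023 m and linear speed of each of sleeve_round, sleeve_square, core_round, core_square below 0.01 m/s); the robot touches nothing.
It fails at once if the water jar is pushed more than 25 mm or tipped (distance of paint_mug from where it was at the start of the episode above 0.025 m or angle between paint_mug's own z axis and vertical above 0.3 rad).
It fails at once if the glue bottle is pushed more than 25 mm or tipped (distance of glue_bottle from where it was at the start of the episode above 0.025 m or angle between glue_bottle's own z axis and vertical above 0.3 rad).
It fails at once if the cactus pot is pushed more than 25 mm or tipped (distance of pot_front from where it was at the start of the episode above 0.025 m or angle between pot_front's own z axis and vertical above 0.3 rad).
It also fails if it takes over 109 s, if anything falls off the work surface, if the arm or the gripper's body presses on something with over 40 N, if the wrist force passes 120 N, or if a joint passes its speed limit or range.

## Working session

There is one attempt and no reset: what is moved stays moved. The work goes in short steps, Python scripts to look and compute and a shell command to move; the robot and the scene stay as the last step left them, time stands still between calls to the robot, and variables do not carry over. Pictures are saved under pics/ and viewed, at most 16 in all, crops included, and the job is handed in when it is done.

```bash
mkdir -p pics
cat > h.py <<'E'
import numpy as np, cv2
from workcell import bot, vision
def grab(name,fn=None):
    f=vision.grab_frame(name)
    if fn: cv2.imwrite('pics/'+fn,f['image'])
    return f
def rays(f,uv):
    fl=240/np.tan(np.radians(f['fovy'])/2)
    K=np.array([[fl,0,f['cx']],[0,fl,f['cy']],[0,0,1]])
    uv=np.asarray(uv,float).reshape(-1,1,2)
    p=cv2.undistortPoints(uv,K,np.array([f['k1'],0,0,0.]),None).reshape(-1,2)
    return np.c_[p,np.ones(len(p))]
def onplane(f,uv,z):
    T=np.array(f['cam_to_world']);d=rays(f,uv)@T[:3,:3].T;o=T[:3,3]
    return o+d*((z-o[2])/d[:,2])[:,None]
def cloud(f):
    v,u=np.mgrid[:480,:640];T=np.array(f['cam_to_world'])
    r=rays(f,np.c_[u.ravel(),v.ravel()])*f['depth'].reshape(-1,1)
    return (r@T[:3,:3].T+T[:3,3]).reshape(480,640,3)
E
python3 - <<'E'
from h import *
for n in('top','side'):
    f=grab(n,n+'0.png');print(n,f['fovy'],f['k1'],np.round(f['cam_to_world'],3).tolist(),(f['depth']>0).mean())
s=bot.observe();print(s)
E
```

```text
top 45.18373209920622 0.013363769731286751 [[-0.005, -0.992, 0.122, 0.355], [-1.0, 0.008, 0.028, -0.013], [-0.028, -0.122, -0.992, 1.396], [0.0, 0.0, 0.0, 1.0]] 0.9960611979166667
side 42.94550032808338 -0.09341733050229199 [[-1.0, 0.015, 0.014, 0.502], [-0.003, 0.6, -0.8, 1.176], [-0.02, -0.8, -0.6, 0.938], [0.0, 0.0, 0.0, 1.0]] 0.9959114583333334
{'clock': 0.1, 'qpos': array([ 1.24477837,  0.52192469, -0.03632203,  1.59989494,  0.02118375,
        1.02109685, -0.11279391]), 'qd': array([-0.00059412, -0.00128279,  0.00038144, -0.00063321, -0.00037564,
        0.00080663, -0.00048718]), 'joint_efforts': array([ 3.64125895e-03, -9.28484774e+01,  1.98391378e+00, -3.70529330e+01,
        1.81727117e-02,  5.42832611e-03,  6.86181761e-05]), 'position': array([ 0.15810081, -0.60456133,  0.40422186]), 'tool_rot': array([-3.14065455e+00,  5.28201678e-05,  2.55798902e-01]), 'force': array([ 0.11055655,  0.19962281, -0.717863  ]), 'moment': array([ 0.00957655,  0.02466416, -0.03158168]), 'finger_force': 0.0, 'grip_width': 0.08519457566076025}
```

View pics/top0.png

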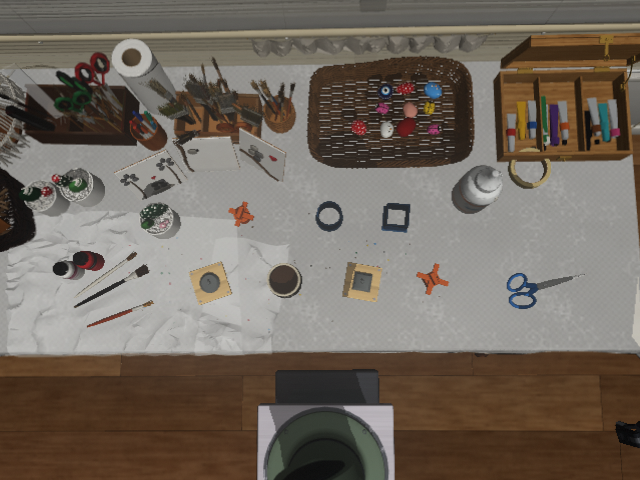

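View pics/side0.png

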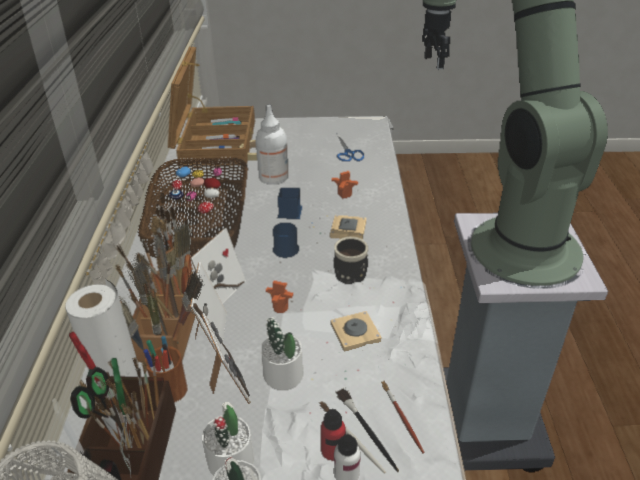

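```bash
cat >> h.py <<'E'
def masks(f):
    hsv=cv2.cvtColor(f['image'],cv2.COLOR_BGR2HSV);h,s,v=cv2.split(hsv)
    return dict(orange=(h<14)&(s>150)&(v>90),blue=(h>100)&(h<130)&(s>80)&(v<140),wood=(h>12)&(h<28)&(s>70)&(v>120))
def find(f,color,z0,tol,amin=40,xr=(.25,.85),yr=(-.4,.4)):
    """components of a colour with cloud height z0+-tol; rays cast on z0"""
    P=cloud(f);m=masks(f)[color]&(abs(P[...,2]-z0)<tol)&(P[...,0]>xr[0])&(P[...,0]<xr[1])&(P[...,1]>yr[0])&(P[...,1]<yr[1])
    n,l,st,_=cv2.connectedComponentsWithStats(m.astype(np.uint8),connectivity=8)
    out=[]
    for i in range(1,n):
        if st[i,4]<amin: continue
        v,u=np.nonzero(l==i);q=onplane(f,np.c_[u,v],z0)[:,:2]
        r=cv2.minAreaRect((q*1000).astype(np.float32))
        out.append((st[i,4],np.round(q.mean(0),4),np.round(r[0],1),np.round(r[1],1),round(r[2],1),round(float(np.median(P[v,u,2])),4)))
    return out
E
python3 - <<'E'
from h import *
for n in('top','side'):
    f=grab(n)
    for c,z,t in(('blue',.064,.005),('wood',.016,.006),('orange',.077,.005),('orange',.052,.007)):
        print(n,c,z)
        for o in find(f,c,z,t,15):print('  ',o)
    if n=='top':
        im=f['image'];a=np.hstack([cv2.resize(im[190:240,215:275],None,fx=6,fy=6,interpolation=2),cv2.resize(im[255:305,400:460],None,fx=6,fy=6,interpolation=2)]);
        b=np.hstack([cv2.resize(im[260:305,185:245],None,fx=6,fy=6,interpolation=2),cv2.resize(im[260:305,335:395],None,fx=6,fy=6,interpolation=2)])
        cv2.imwrite('pics/crop.png',np.vstack([a,b]))
    P=cloud(f)
    for nm,box in(('mug',(.3,.55,-.02,.18)),('glue',(.5,.85,-.5,-.2)),('pot',(.45,.7,.3,.5))):
        m=(P[...,0]>box[0])&(P[...,0]<box[1])&(P[...,1]>box[2])&(P[...,1]<box[3])&(P[...,2]>.078)
        q=P[m];print(nm,len(q),q.min(0).round(3),q.max(0).round(3))
E
```

```text
top blue 0.064
top wood 0.016
   (np.int32(788), array([0.4341, 0.2752]), array([434.9, 275.5]), array([82.7, 82.6]), 18.1, 0.0162)
   (np.int32(617), array([ 0.4302, -0.098 ]), array([434.6, -89.7]), array([79.9, 83.3]), 79.5, 0.016)
top orange 0.077
   (np.int32(49), array([0.5953, 0.1981]), array([595.5, 198. ]), array([ 9.6, 26.9]), 68.9, 0.0772)
   (np.int32(46), array([ 0.4385, -0.2494]), array([ 438.7, -249.5]), array([26.2,  8.2]), 25.0, 0.0762)
top orange 0.052
   (np.int32(34), array([0.6139, 0.1875]), array([611.8, 186.8]), array([25.6, 10.6]), 7.6, 0.0504)
   (np.int32(32), array([0.6029, 0.2174]), array([602.9, 216.8]), array([17.3, 10.7]), 62.9, 0.0529)
   (np.int32(102), array([0.5849, 0.1909]), array([586.7, 192.1]), array([24.1, 46.6]), 23.0, 0.0512)
   (np.int32(48), array([ 0.4615, -0.2576]), array([ 461. , -256.8]), array([11.1, 26.7]), 74.4, 0.0513)
   (np.int32(140), array([ 0.4319, -0.2359]), array([ 431.9, -235.5]), array([56.4, 25.1]), 26.5, 0.0515)
   (np.int32(53), array([ 0.4317, -0.2724]), array([ 431.5, -271.8]), array([27.2, 12.8]), 65.3, 0.0521)
mug 14
[... 384 characters left out ...]
2)
   (np.int32(750), array([0.4377, 0.2868]), array([437.1, 283.2]), array([81.9, 86.8]), 18.2, 0.0149)
side orange 0.077
   (np.int32(21), array([0.5973, 0.2034]), array([596.9, 203.3]), array([ 5.9, 22.6]), 68.9, 0.076)
side orange 0.052
   (np.int32(51), array([ 0.4389, -0.2309]), array([ 436.6, -231.8]), array([50.2, 29.4]), 28.0, 0.0495)
   (np.int32(27), array([0.5799, 0.2082]), array([579.5, 208.6]), array([10.1, 18.2]), 59.2, 0.0513)
   (np.int32(42), array([0.6025, 0.2203]), array([602.7, 219.7]), array([21.7, 17.7]), 40.3, 0.0499)
mug 352 [0.403 0.05  0.078] [0.477 0.136 0.093]
glue 1381 [ 0.6   -0.373  0.078] [ 0.85  -0.2    0.235]
pot 1365 [0.548 0.353 0.078] [0.7   0.473 0.15 ]
```

View pics/crop.png

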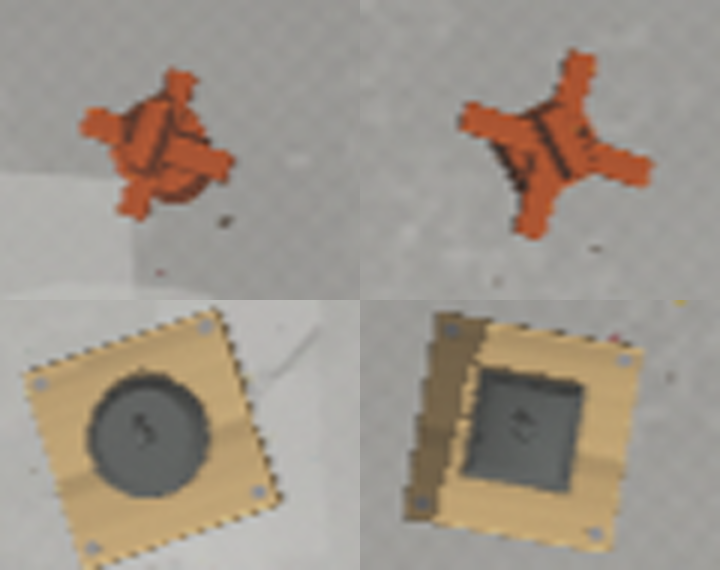

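Run:
```python
from h import *
for n in('top','side'):
    f=grab(n);P=cloud(f);hsv=cv2.cvtColor(f['image'],cv2.COLOR_BGR2HSV)
    m=(P[...,0]>.33)&(P[...,0]<.62)&(P[...,1]>-.35)&(P[...,1]<.3)&(abs(P[...,2])<.008)
    q=P[m];A=np.c_[q[:,:2],np.ones(len(q))];print(n,'table plane',np.linalg.lstsq(A,q[:,2],rcond=None)[0].round(4))
    m=(P[...,0]>.5)&(P[...,0]<.68)&(P[...,1]>-.22)&(P[...,1]<.08)&(abs(P[...,2]-.064)<.006)
    k,l,st,_=cv2.connectedComponentsWithStats(m.astype(np.uint8),connectivity=8)
    for i in range(1,k):
        if st[i,4]<40: continue
        v,u=np.nonzero(l==i);c=onplane(f,np.c_[u,v],.064)[:,:2]*1000
        r=cv2.minAreaRect(c.astype(np.float32));e=cv2.minEnclosingCircle(c.astype(np.float32))
        print(st[i,4],r,e,np.median(hsv[v,u],0),np.median(P[v,u,2]))
    # boss tops z=.026
    for nm,b in(('R',(.38,.5,.22,.33)),('S',(.38,.5,-.14,-.03))):
        m=(P[...,0]>b[0])&(P[...,0]<b[1])&(P[...,1]>b[2])&(P[...,1]<b[3])&(P[...,2]>.0225)&(P[...,2]<.029)
        v,u=np.nonzero(m);c=onplane(f,np.c_[u,v],.026)[:,:2]*1000;print('boss',nm,len(v),c.mean(0),cv2.minAreaRect(c.astype(np.float32)),np.median(P[m][:,2]))
```

```text
top table plane [-0.0052  0.0032  0.0043]
139 ((592.6932983398438, -10.49074935913086), (58.65734100341797, 59.221981048583984), 70.85401153564453) ((591.93212890625, -11.364399909973145), 30.740036010742188) [106.  52.  62.] 0.06319786742625011
162 ((588.0260009765625, -170.62841796875), (54.1484375, 55.09185028076172), 84.08992767333984) ((588.2352294921875, -170.4947052001953), 37.5567741394043) [107.  54.  56.] 0.06307337639702548
boss R 221 [433.9900498  276.29504366] ((437.9009094238281, 281.72222900390625), (71.4693374633789, 59.899993896484375), 17.560205459594727) 0.025284685291620423
boss S 232 [435.48154587 -88.28257369] ((434.3739013671875, -86.58328247070312), (78.44866180419922, 72.55941009521484), 80.66673278808594) 0.025191718515715666
side table plane [-0.0067  0.0077  0.0045]
96 ((592.0684814453125, -162.7458038330078), (59.148616790771484, 53.705257415771484), 85.07493591308594) ((590.3638305664062, -165.63214111328125), 36.381439208984375) [106.  73.  70.] 0.06102704010532184
134 ((595.5784912109375, -6.382741928100586), (60.738548278808594, 58.649253845214844), 88.52460479736328) ((594.8068237304688, -7.472334861755371), 32.84038162231445) [106.  64.  77.] 0.061523426518955926
boss R 217 [437.55152723 280.08619909] ((437.3678283691406, 280.32684326171875), (41.238948822021484, 44.395729064941406), 32.76164627075195) 0.025224350341829682
boss S 117 [438.47494768 -84.19395956] ((438.71441650390625, -83.37818908691406), (39.0850715637207, 43.253116607666016), 88.54285430908203) 0.02521267211560485
```

```bash
cat >> h.py <<'E'
def plan(x,y,z,yawdeg):
    s=bot.observe();p=s['position'];yaw=s['tool_rot'][2];t=np.radians(yawdeg)
    d=np.array([x,y,z])-p
    f=lambda a:np.round([100*(d[0]*np.cos(a)+d[1]*np.sin(a)),100*(d[0]*np.sin(a)-d[1]*np.cos(a)),-100*d[2]],2)
    print('pos',p.round(4),'rot',s['tool_rot'].round(4),'F',s['force'].round(1),'w',round(s['grip_width'],4),'ff',round(s['finger_force'],1),'t',round(s['clock'],2))
    print('rz',round((yaw-t+np.pi)%(2*np.pi)-np.pi,4),'shift cm after turn',f(t))
E
python3 -m creep '[[[1,0,0,0,0,0,0.176],[1,0,0,0,0,0,0.176],[1,3.2,-4,0,0,0,0],[1,3.2,-4,0,0,0,0],[1,3.2,-4,0,0,0,0],[1,3.2,-4,0,0,0,0],[1,3.2,-4,0,0,0,0],[1,3.2,-4,0,0,0,0],[1,3.2,-4,0,0,0,0],[1,3.2,-4,0,0,0,0],[1,3.2,-4,0,0,0,0],[1,3.2,-4,0,0,0,0]]]' 40
python3 -c "
from h import *
plan(.59,-.1665,.31,-5.5)"
```

```text
clock: 1.8
position: [0.5161, -0.236, 0.4048]
tool_rot: [3.142, -0.0, -0.096]
force: [0.1, -0.5, 0.1]
grip_width: 0.086
finger_force: 0.0
pos [ 0.5161 -0.236   0.4048] rot [ 3.1415e+00 -2.0000e-04 -9.6400e-02] F [ 0.1 -0.5  0.1] w 0.086 ff 0.0 t 1.8
rz -0.0004 shift cm after turn [ 6.69 -7.62  9.48]
```

```bash
python3 -m creep '[[[1,3.3,-3.8,3,0,0,0],[1,3.4,-3.8,3,0,0,0],[1,0,0,3.5,0,0,0],[1,0,0,0,0,0,0]]]' 40
python3 - <<'E'
from h import *
plan(.59,-.1665,.218,-5.5)
out=[]
for n in('top','side'):
    f=grab(n);P=cloud(f)
    # gripper points: heights between tips and body
    for lo,hi in((.13,.17),(.2,.3),(.3,.36)):
        m=(P[...,0]>.45)&(P[...,0]<.75)&(P[...,1]>-.26)&(P[...,1]<-.05)&(P[...,2]>lo)&(P[...,2]<hi)
        q=P[m]
        if len(q):print(n,lo,len(q),q.min(0).round(4),q.max(0).round(4),q.mean(0).round(4))
    im=f['image'];c=im[120:300,300:500] if n=='top' else im[60:240,210:410]
    out.append(cv2.resize(c,None,fx=2,fy=2))
cv2.imwrite('pics/hov.png',np.hstack(out))
E
```

```text
clock: 2.3
position: [0.5885, -0.1677, 0.3076]
tool_rot: [-3.141, 0.005, -0.096]
force: [-0.8, 0.2, 0.2]
grip_width: 0.0853
finger_force: 0.0
pos [ 0.5885 -0.1677  0.3076] rot [-3.1412  0.0045 -0.0955] F [-0.8  0.2  0.2] w 0.0853 ff 0.0 t 2.3
rz 0.0005 shift cm after turn [ 0.14 -0.13  8.96]
top 0.13 8 [ 0.5782 -0.1209  0.1485] [ 0.584  -0.1097  0.1673] [ 0.5795 -0.1167  0.1586]
top 0.2 246 [ 0.5728 -0.1268  0.2001] [ 0.6056 -0.0897  0.256 ] [ 0.5884 -0.107   0.2335]
side 0.13 90 [ 0.5734 -0.2144  0.1457] [ 0.6049 -0.1045  0.1695] [ 0.5887 -0.1399  0.1583]
side 0.2 831 [ 0.5521 -0.1988  0.2   ] [ 0.6246 -0.0843  0.3   ] [ 0.588  -0.1275  0.2572]
side 0.3 784 [ 0.5434 -0.1719  0.3   ] [ 0.6344 -0.1137  0.3598] [ 0.5865 -0.1321  0.3326]
```

View pics/hov.png

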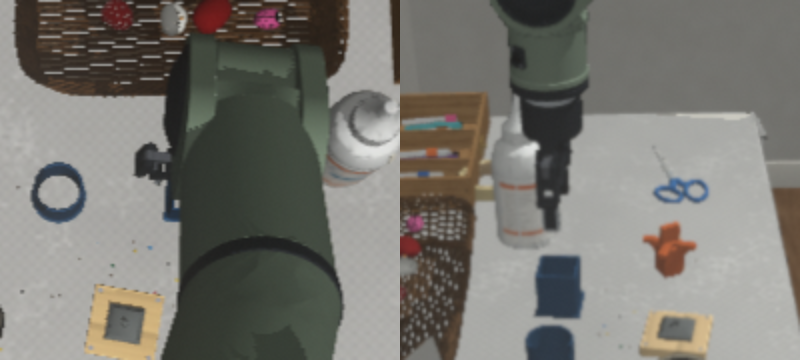

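```bash
python3 -m creep '[[[1,0.25,0.1,3.5,0,0,0],[1,0,0,3.5,0,0,0],[1,0,0,2.5,0,0,0],[1,0,0,1.25,0,0,0],[0.3,0,0,0,0,0,0],[0,0,0,0,0,0,0],[-0.3,0,0,0,0,0,0],[-0.5,0,0,0,0,0,0],[-0.5,0,0,0,0,0,0]]]' 40
python3 - <<'E'
from h import *
plan(.59,-.169,.26,-5.5)
f=grab('side')
c=f['image'][100:280,210:410];cv2.imwrite('pics/g1.png',cv2.resize(c,None,fx=2,fy=2))
E
```

```text
clock: 3.52
position: [0.5919, -0.1696, 0.2037]
tool_rot: [3.141, -0.002, -0.097]
force: [-0.5, -0.9, 8.3]
grip_width: 0.0533
finger_force: 42.9
pos [ 0.5919 -0.1696  0.2037] rot [ 3.1412e+00 -2.1000e-03 -9.6500e-02] F [-0.5 -0.9  8.3] w 0.0533 ff 42.9 t 3.52
rz -0.0005 shift cm after turn [-0.2  -0.04 -5.63]
```

View pics/g1.png

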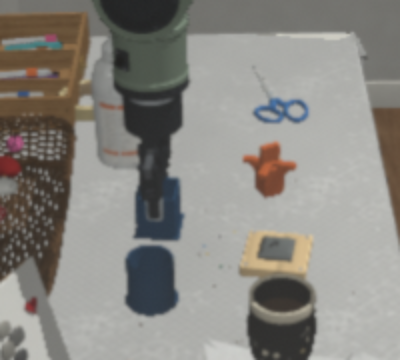

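```bash
python3 -m creep '[[[-0.5,0,0,-2,0,0,0],[-0.5,0,0,-4,0,0,0],[-0.5,0,0,-1.5,0,0,0.085],[-0.5,-3.3,-1,0,0,0,0],[-0.5,-3.3,-1,0,0,0,0],[-0.5,-3.3,-1,0,0,0,0],[-0.5,-3.3,-1,0,0,0,0],[-0.5,-3.4,-1.2,0,0,0,0],[-0.5,0,0,0,0,0,0],[-0.5,0,0,0,0,0,0]]]' 40
cat >> h.py <<'E'
def comp(f,box,z,tol,show=True):
    P=cloud(f);m=(P[...,0]>box[0])&(P[...,0]<box[1])&(P[...,1]>box[2])&(P[...,1]<box[3])&(abs(P[...,2]-z)<tol)
    v,u=np.nonzero(m);c=(onplane(f,np.c_[u,v],z)[:,:2]*1000).astype(np.float32)
    if len(c)>4:
        r=cv2.minAreaRect(c);print('  n',len(c),'rect',np.round(r[0],1),np.round(r[1],1),round(r[2],1),'mean',c.mean(0).round(1),'z',np.median(P[m][:,2]).round(4))
E
python3 - <<'E'
from h import *
plan(.4375,-.0885,.264,-10.4)
out=[]
for n in('top','side'):
    f=grab(n);print(n);comp(f,(.38,.5,-.14,-.03),.127,.006)
    im=f['image'];c=im[190:340,280:480] if n=='top' else im[130:280,260:460]
    out.append(cv2.resize(c,None,fx=2,fy=2))
cv2.imwrite('pics/p1.png',np.hstack(out))
E
```

```text
clock: 4.82
position: [0.4382, -0.0884, 0.2783]
tool_rot: [-3.141, -0.002, -0.181]
force: [0.2, -0.3, -0.3]
grip_width: 0.0536
finger_force: 42.3
pos [ 0.4382 -0.0884  0.2783] rot [-3.1414e+00 -2.1000e-03 -1.8130e-01] F [ 0.2 -0.3 -0.3] w 0.0536 ff 42.3 t 4.83
rz 0.0002 shift cm after turn [-0.07  0.03  1.43]
topTraceback (most recent call last):
  File "<stdin>", line 5, in <module>
  File "h.py", line 42, in comp
    v,u=np.nonzero(m);c=(onplane(f,np.c_[u,v],z)[:,:2]*1000).astype(np.float32)
                         ~~~~~~~^^^^^^^^^^^^^^^^
  File "h.py", line 14, in onplane
    T=np.array(f['cam_to_world']);d=rays(f,uv)@T[:3,:3].T;o=T[:3,3]
                                    ~~~~^^^^^^
  File "h.py", line 11, in rays
    p=cv2.undistortPoints(uv,K,np.array([f['k1'],0,0,0.]),None).reshape(-1,2)
      ~~~~~~~~~~~~~~~~~~~^^^^^^^^^^^^^^^^^^^^^^^^^^^^^^^^^^^^^^
cv2.error: OpenCV(4.12.0) /io/opencv/modules/calib3d/src/undistort.dispatch.cpp:347: error: (-215:Assertion failed) CV_IS_MAT(_src) && CV_IS_MAT(_dst) && (_src->rows == 1 || _src->cols == 1) && (_dst->rows == 1 || _dst->cols == 1) && _src->cols + _src->rows - 1 == _dst->rows + _dst->cols - 1 && (CV_MAT_TYPE(_src->type) == CV_32FC2 || CV_MAT_TYPE(_src->type) == CV_64FC2) && (CV_MAT_TYPE(_dst->type) == CV_32FC2 || CV_MAT_TYPE(_dst->type) == CV_64FC2) in function 'cvUndistortPointsInternal'
```

Run:
```python
from h import *
f=grab('side');comp(f,(.38,.5,-.14,-.02),.137,.007)
P=cloud(f);m=(P[...,0]>.38)&(P[...,0]<.5)&(P[...,1]>-.14)&(P[...,1]<-.02)&(P[...,2]>.078)&(P[...,2]<.13)
m&=cv2.inRange(cv2.cvtColor(f['image'],cv2.COLOR_BGR2HSV),(95,60,20),(125,255,120))>0
q=P[m];print(len(q),np.percentile(q,[2,50,98],axis=0).round(4))
cv2.imwrite('pics/p1.png',cv2.resize(f['image'][130:280,260:460],None,fx=3,fy=3))
```

```text
n 127 rect [439.9 -75.9] [79.5 54.2] 80.6 mean [438.5 -67.3] z 0.1346
324 [[ 0.4109 -0.1098  0.0791]
 [ 0.4297 -0.0607  0.0995]
 [ 0.4637 -0.0507  0.1287]]
```

View pics/p1.png

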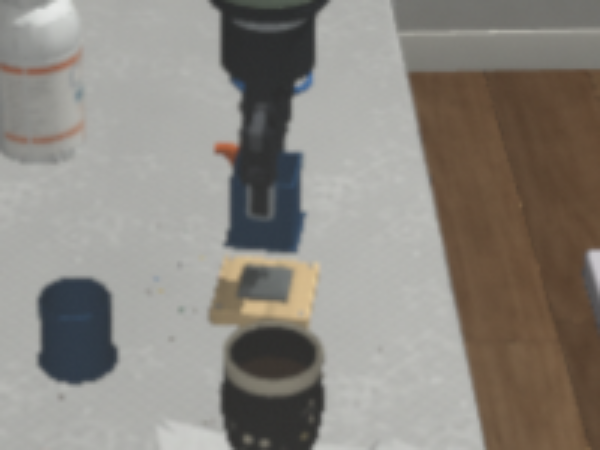

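```bash
python3 -m creep '[[[-0.5,0,-0.1,2,0,0,0],[-0.5,0,0,1.8,0,0,0],[-0.5,0,0,0,0,0,0]]]' 40
python3 - <<'E'
from h import *
plan(.4375,-.0885,.22,-10.4)
f=grab('side')
cv2.imwrite('pics/p2.png',cv2.resize(f['image'][190:250,310:390],None,fx=8,fy=8,interpolation=2))
E
```

```text
clock: 5.3
position: [0.4378, -0.0874, 0.2385]
tool_rot: [3.141, 0.002, -0.182]
force: [0.7, 0.3, -1.0]
grip_width: 0.0535
finger_force: 42.4
pos [ 0.4378 -0.0874  0.2385] rot [ 3.1414e+00  1.8000e-03 -1.8160e-01] F [ 0.7  0.3 -1. ] w 0.0535 ff 42.4 t 5.3
rz -0.0 shift cm after turn [-0.01  0.11  1.85]
```

View pics/p2.png

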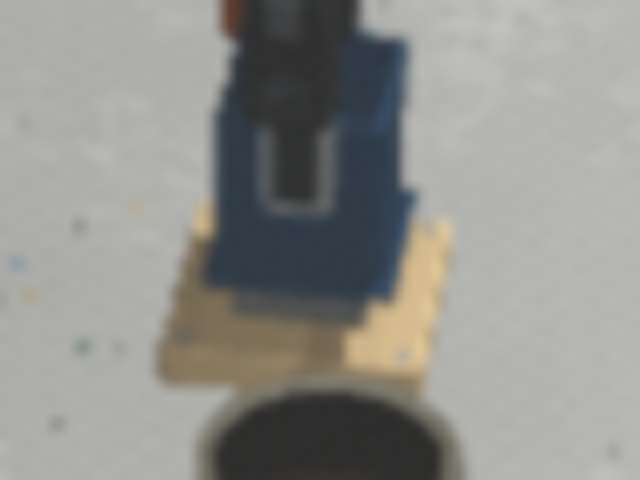

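Run:
```python
from h import *
f=grab('side')
g=lambda l:[(310+(a-3.5)/8,190+(b-3.5)/8) for a,b in l]
print(onplane(f,g([(205,287),(392,300)]),.0348).round(4).tolist())
print(onplane(f,g([(163,362),(424,372),(452,218)]),.016).round(4).tolist())
print(onplane(f,g([(232,311),(362,325)]),.020).round(4).tolist())
p=np.array([.4378,-.0874])
def corners(c,h,a):
    a=np.radians(a);R=np.array([[np.cos(a),-np.sin(a)],[np.sin(a),np.cos(a)]])
    return (c+np.array([[h,h],[-h,h],[-h,-h]])@R.T).round(4).tolist()
print('exp flange',corners(p,.031,-10.4));print('exp plate',corners(np.array([.4378,-.0874]),.042,-10.4),'boss',corners(p,.0215,-10.4))
```

```text
[[0.4706, -0.0593, 0.0348], [0.4125, -0.0509, 0.0348]]
[[0.4841, -0.0455, 0.016], [0.4028, -0.0383, 0.016], [0.3886, -0.121, 0.016]]
[[0.4619, -0.0664, 0.02], [0.4212, -0.058, 0.02]]
exp flange [[0.4739, -0.0625], [0.4129, -0.0513], [0.4017, -0.1123]]
exp plate [[0.4867, -0.0537], [0.4041, -0.0385], [0.3889, -0.1211]] boss [[0.4628, -0.0701], [0.4205, -0.0624], [0.4128, -0.1047]]
```

```bash
python3 -m creep '[[[-0.5,0.05,-0.15,0.4,0,0,0],[-0.5,0,0,0.4,0,0,0],[-0.5,0,0,0.3,0,0,0],[-0.5,0,0,0,0,0,0]]]' 40
python3 -c "
from h import *
plan(.4375,-.0885,.22,-10.4)"
```

```text
clock: 5.9
position: [0.4384, -0.0858, 0.228]
tool_rot: [3.142, 0.0, -0.181]
force: [0.3, -0.1, -0.7]
grip_width: 0.0537
finger_force: 42.4
pos [ 0.4384 -0.0858  0.228 ] rot [ 3.1416e+00  4.0000e-04 -1.8120e-01] F [ 0.3 -0.1 -0.7] w 0.0537 ff 42.4 t 5.9
rz 0.0003 shift cm after turn [-0.04  0.28  0.8 ]
```

```bash
python3 -m creep '[[[-0.5,0,0,0.2,0,0,0],[-0.5,0,0,0.2,0,0,0],[-0.5,0,0,0,0,0,0]]]' 40; python3 -m creep '[[[-0.5,0,0,0.2,0,0,0],[-0.5,0,0,0,0,0,0]]]' 40
```

```text
clock: 6.28
position: [0.4386, -0.0872, 0.2248]
tool_rot: [3.14, -0.001, -0.183]
force: [-2.5, -11.2, 13.3]
grip_width: 0.0534
finger_force: 44.2
clock: 6.52
position: [0.4388, -0.0876, 0.223]
tool_rot: [3.14, -0.002, -0.183]
force: [-2.0, -15.2, 20.1]
grip_width: 0.0535
finger_force: 46.1
```

```bash
python3 -m creep '[[[-0.5,-0.05,0.25,0,0,0,0],[-0.5,0,0,0.1,0,0,0],[-0.5,0,0,0,0,0,0]]]' 40; python3 -m creep '[[[-0.5,0,0,0.2,0,0,0],[-0.5,0,0,0,0,0,0]]]' 40
```

```text
clock: 6.9
position: [0.4375, -0.0886, 0.2211]
tool_rot: [3.141, 0.0, -0.182]
force: [0.3, -5.7, 1.9]
grip_width: 0.0535
finger_force: 43.5
clock: 7.15
position: [0.4374, -0.0888, 0.2194]
tool_rot: [3.141, 0.0, -0.182]
force: [-3.6, -9.1, 11.8]
grip_width: 0.0535
finger_force: 44.4
```

```bash
python3 -m creep '[[[-0.5,-0.05,0.12,0,0,0,0],[-0.5,0,0,0.15,0,0,0],[-0.5,0,0,0,0,0,0]]]' 40; python3 -m creep '[[[-0.5,0,0,0.15,0,0,0],[-0.5,0,0,0,0,0,0]]]' 40
```

```text
clock: 7.52
position: [0.4371, -0.0893, 0.2187]
tool_rot: [3.142, -0.001, -0.181]
force: [-6.2, -0.5, 38.5]
grip_width: 0.0533
finger_force: 48.4
clock: 7.78
position: [0.4373, -0.0894, 0.2176]
tool_rot: [-3.142, -0.002, -0.181]
force: [-7.8, -0.6, 49.5]
grip_width: 0.0537
finger_force: 51.6
```

```bash
python3 -m creep '[[[0,0,0,-0.2,0,0,0],[0.5,0,0,0,0,0,0],[1,0,0,0,0,0,0],[1,0,0,-3,0,0,0],[1,0,0,-5,0,0,0],[1,0,0,-2,0,0,0],[1,0,0,0,0,0,0]]]' 40
python3 - <<'E'
from h import *
plan(.595,-.0105,.31,-10.4)
f=grab('side');comp(f,(.38,.5,-.14,-.03),.080,.006)
cv2.imwrite('pics/p3.png',cv2.resize(f['image'][190:250,310:390],None,fx=8,fy=8,interpolation=2))
E
```

```text
clock: 8.65
position: [0.4371, -0.0893, 0.3192]
tool_rot: [-3.141, -0.002, -0.181]
force: [0.2, -0.3, -0.6]
grip_width: 0.0854
finger_force: 0.0
pos [ 0.4371 -0.0893  0.3192] rot [-3.1413e+00 -2.3000e-03 -1.8120e-01] F [ 0.2 -0.3 -0.6] w 0.0854 ff 0.0 t 8.65
rz 0.0003 shift cm after turn [ 14.11 -10.6    0.92]
  n 123 rect [437.8 -79.3] [59.6 54.7] 79.2 mean [437.4 -78. ] z 0.0775
```

View pics/p3.png

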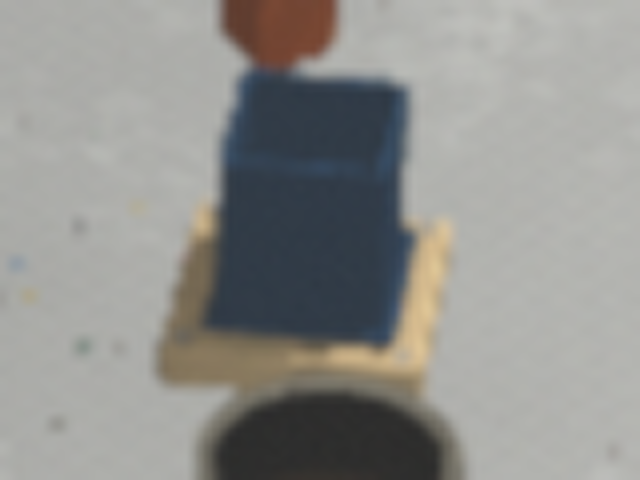

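The square sleeve sits flat and centred on its plate, with its foot at crop rows 325–345 and no gap. The round sleeve is next.

```bash
python3 -m creep '[[[1,4.7,-3.53,0,0,0,0],[1,4.7,-3.53,0,0,0,0],[1,4.7,-3.53,0,0,0,0],[1,0,0,4,0,0,0],[1,0,0,4,0,0,0],[1,0,0,3,0,0,0],[1,0,0,0.8,0,0,0],[0.3,0,0,0,0,0,0],[0,0,0,0,0,0,0],[-0.5,0,0,0,0,0,0],[-0.5,0,0,0,0,0,0],[-0.5,0,0,0,0,0,0]]]' 40
python3 -c "
from h import *
plan(.437,.2755,.305,-10.4)"
```

```text
clock: 10.2
position: [0.5949, -0.0106, 0.2011]
tool_rot: [-3.141, -0.001, -0.181]
force: [-1.5, 0.4, 7.3]
grip_width: 0.0597
finger_force: 43.9
pos [ 0.5949 -0.0106  0.2011] rot [-3.1413e+00 -1.4000e-03 -1.8130e-01] F [-1.5  0.4  7.3] w 0.0597 ff 43.9 t 10.2
rz 0.0002 shift cm after turn [-20.7  -25.29 -10.39]
```

```bash
python3 -m creep '[[[-0.5,0,0,-2,0,0,0],[-0.5,0,0,-4.2,0,0,0],[-0.5,0,0,-4.2,0,0,0],[-0.5,-2.96,-3.61,0,0,0,0],[-0.5,-2.96,-3.61,0,0,0,0],[-0.5,-2.96,-3.61,0,0,0,0],[-0.5,-2.96,-3.61,0,0,0,0],[-0.5,-2.96,-3.61,0,0,0,0],[-0.5,-2.96,-3.61,0,0,0,0],[-0.5,-2.96,-3.61,0,0,0,0],[-0.5,0,0,3,0,0,0],[-0.5,0,0,2.5,0,0,0]]]' 40
python3 -m creep '[[[-0.5,0,0,0.8,0,0,0],[-0.5,0,0,0,0,0,0]]]' 40
python3 - <<'E'
from h import *
plan(.437,.2755,.235,-10.4)
f=grab('side')
cv2.imwrite('pics/p4.png',cv2.resize(f['image'][280:355,315:395],None,fx=7,fy=7,interpolation=2))
E
```

```text
clock: 11.7
position: [0.4361, 0.276, 0.2498]
tool_rot: [-3.14, -0.001, -0.18]
force: [0.2, -0.4, -1.4]
grip_width: 0.0593
finger_force: 43.7
clock: 11.95
position: [0.4365, 0.2753, 0.2419]
tool_rot: [-3.141, -0.0, -0.182]
force: [0.4, -0.1, -0.8]
grip_width: 0.0601
finger_force: 43.7
pos [0.4365 0.2753 0.2419] rot [-3.1414e+00 -1.0000e-04 -1.8150e-01] F [ 0.4 -0.1 -0.8] w 0.0601 ff 43.7 t 11.95
rz 0.0 shift cm after turn [ 0.04 -0.03  0.69]
```

View pics/p4.png

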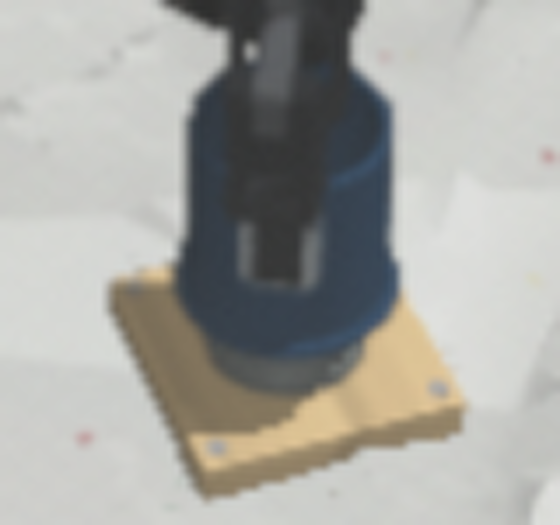

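The round sleeve hangs centred over its boss: sleeve axis at crop x ≈ 288, boss at x ≈ 287. I'll lower it in small steps while watching the force.

```bash
python3 -m creep '[[[-0.5,0.05,0,0.4,0,0,0],[-0.5,0,0,0.4,0,0,0],[-0.5,0,0,0.4,0,0,0],[-0.5,0,0,0.3,0,0,0],[-0.5,0,0,0,0,0,0]]]' 40;  python3 -m creep '[[[-0.5,0,0,0.2,0,0,0],[-0.5,0,0,0,0,0,0]]]' 40
```

```text
clock: 12.62
position: [0.4368, 0.2752, 0.226]
tool_rot: [3.141, 0.0, -0.181]
force: [-0.1, -0.4, -1.0]
grip_width: 0.0598
finger_force: 43.7
clock: 12.88
position: [0.4368, 0.2753, 0.2241]
tool_rot: [3.142, 0.0, -0.181]
force: [0.8, 0.5, -0.8]
grip_width: 0.0598
finger_force: 43.7
```

```bash
python3 -m creep '[[[-0.5,0,0,0.2,0,0,0],[-0.5,0,0,0.2,0,0,0],[-0.5,0,0,0,0,0,0]]]' 40;  python3 -m creep '[[[-0.5,0,0,0.2,0,0,0],[-0.5,0,0,0.2,0,0,0],[-0.5,0,0,0,0,0,0]]]' 40
```

```text
clock: 13.25
position: [0.4368, 0.2752, 0.22]
tool_rot: [3.141, 0.0, -0.181]
force: [0.7, 0.4, -1.8]
grip_width: 0.0601
finger_force: 43.7
clock: 13.62
position: [0.4369, 0.2753, 0.217]
tool_rot: [-3.141, -0.0, -0.181]
force: [-5.5, -3.1, 22.1]
grip_width: 0.0596
finger_force: 45.5
```

```bash
python3 -m creep '[[[0,0,0,-0.1,0,0,0],[0.5,0,0,0,0,0,0],[1,0,0,0,0,0,0],[1,0,0,-3,0,0,0],[1,0,0,-5,0,0,0],[1,0,0,-2,0,0,0.094],[1,0,0,0,0,0,0.093],[1,0,0,0,0,0,0]]]' 40
python3 - <<'E'
from h import *
plan(.4365,.275,.305,-21.1)
plan(.597,.198,.30,-21.1)
f=grab('side');comp(f,(.38,.5,.21,.33),.080,.006)
cv2.imwrite('pics/p5.png',cv2.resize(f['image'][270:345,255:395],None,fx=5,fy=5,interpolation=2))
E
```

```text
clock: 14.62
position: [0.4366, 0.2757, 0.3172]
tool_rot: [3.141, -0.001, -0.367]
force: [-0.7, 0.7, -1.1]
grip_width: 0.0856
finger_force: 0.0
pos [0.4366 0.2757 0.3172] rot [ 3.1412e+00 -7.0000e-04 -3.6700e-01] F [-0.7  0.7 -1.1] w 0.0856 ff 0.0 t 14.62
rz 0.0013 shift cm after turn [0.02 0.06 1.22]
pos [0.4366 0.2757 0.3172] rot [ 3.1412e+00 -7.0000e-04 -3.6700e-01] F [-0.7  0.7 -1.1] w 0.0856 ff 0.0 t 14.62
rz 0.0013 shift cm after turn [17.77  1.47  1.72]
  n 209 rect [438.4 281. ] [64.9 59.6] 69.2 mean [437.8 280.9] z 0.078
```

View pics/p5.png

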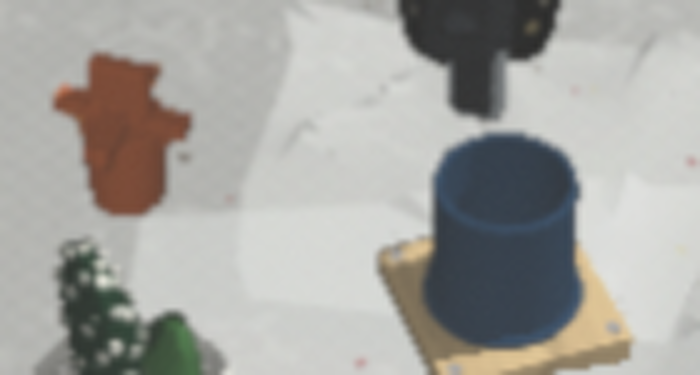

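The round sleeve is seated, and the round core stands clear at crop (125,135). I'll go and grip its fin.

```bash
python3 -m creep '[[[1,4.44,0.37,0.4,0,0,0],[1,4.44,0.37,0.4,0,0,0],[1,4.44,0.37,0.4,0,0,0],[1,4.45,0.37,0.5,0,0,0],[1,0,0,3.5,0,0,0],[1,0,0,3,0,0,0],[0.4,0,0,0.6,0,0,0],[-0.2,0,0,0,0,0,0],[-1,0,0,0,0,0,0],[-1,0,0,0,0,0,0],[-1,0,0,0,0,0,0],[-1,0,0,0,0,0,0]]]' 40
python3 - <<'E'
from h import *
plan(.4365,.275,.38,-21.1)
f=grab('side')
cv2.imwrite('pics/p6.png',cv2.resize(f['image'][230:320,230:350],None,fx=5,fy=5,interpolation=2))
E
```

```text
clock: 16.18
position: [0.5976, 0.1977, 0.2301]
tool_rot: [-3.141, -0.001, -0.368]
force: [-1.0, 0.6, 7.8]
grip_width: 0.009
finger_force: 44.4
pos [0.5976 0.1977 0.2301] rot [-3.1405e+00 -9.0000e-04 -3.6800e-01] F [-1.   0.6  7.8] w 0.009 ff 44.4 t 16.18
rz 0.0003 shift cm after turn [-17.81  -1.41 -14.99]
```

View pics/p6.png

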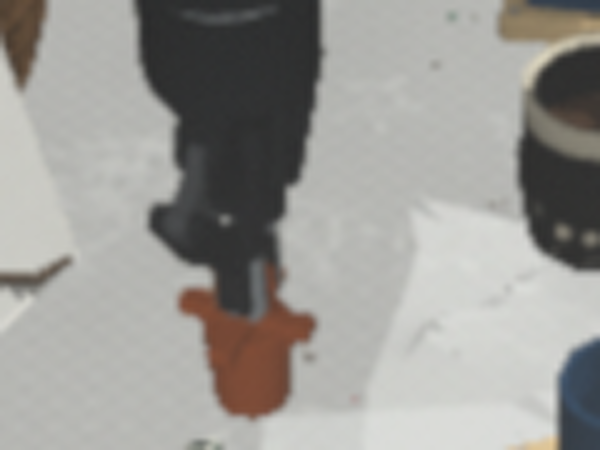

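```bash
python3 -m creep '[[[-1,0,0,-2,0,0,0],[-1,0,0,-4.5,0,0,0],[-1,0,0,-4.5,0,0,0],[-1,-3.56,-0.28,0,0,0,0],[-1,-3.56,-0.28,0,0,0,0],[-1,-3.56,-0.28,0,0,0,0],[-1,-3.56,-0.28,0,0,0,0],[-1,-3.56,-0.28,0,0,0,0],[-1,0,0,2.2,0,0,0],[-1,0,0,0,0,0,0],[-1,0,0,0,0,0,0]]]' 40
python3 - <<'E'
from h import *
plan(.4365,.275,.29,-21.1)
f=grab('side')
cv2.imwrite('pics/p7.png',cv2.resize(f['image'][240:340,310:410],None,fx=6,fy=6,interpolation=2))
E
```

```text
clock: 17.6
position: [0.4368, 0.2744, 0.3183]
tool_rot: [-3.141, -0.0, -0.369]
force: [1.4, 0.6, -0.5]
grip_width: 0.0088
finger_force: 43.2
pos [0.4368 0.2744 0.3183] rot [-3.1409e+00 -5.0000e-04 -3.6900e-01] F [ 1.4  0.6 -0.5] w 0.0088 ff 43.2 t 17.6
rz -0.0008 shift cm after turn [-0.05 -0.05  2.83]
```

View pics/p7.png

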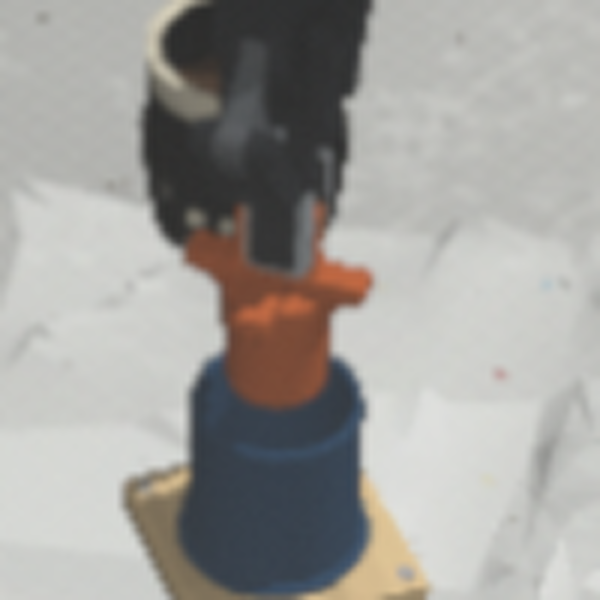

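The core is centred over the bore, core axis at crop x ≈ 278 and sleeve at x ≈ 277.

```bash
python3 -m creep '[[[-1,0,-0.05,1,0,0,0],[-1,0,0,1,0,0,0],[-1,0,0,1,0,0,0],[-1,0,0,0.8,0,0,0],[-1,0,0,0,0,0,0]]]' 40;python3 -m creep '[[[-1,0,0,0.4,0,0,0],[-1,0,0,0.3,0,0,0],[-1,0,0,0,0,0,0]]]' 40
```

```text
clock: 18.27
position: [0.4363, 0.275, 0.2785]
tool_rot: [3.14, 0.001, -0.368]
force: [0.2, -0.3, -0.7]
grip_width: 0.0092
finger_force: 43.3
clock: 18.65
position: [0.4364, 0.275, 0.2721]
tool_rot: [3.141, 0.0, -0.368]
force: [0.3, 0.8, -1.2]
grip_width: 0.0092
finger_force: 43.3
```

```bash
python3 -m creep '[[[-1,0,0,0.3,0,0,0],[-1,0,0,0.2,0,0,0],[-1,0,0,0.1,0,0,0],[-1,0,0,0,0,0,0]]]' 40;python3 -m creep '[[[-1,0,0,0.15,0,0,0],[-1,0,0,0,0,0,0]]]' 40
```

```text
clock: 19.15
position: [0.4365, 0.2751, 0.2662]
tool_rot: [3.142, 0.0, -0.368]
force: [0.8, 0.3, -0.9]
grip_width: 0.009
finger_force: 43.3
clock: 19.4
position: [0.4366, 0.2751, 0.2659]
tool_rot: [-3.141, -0.0, -0.368]
force: [-6.9, -3.6, 28.5]
grip_width: 0.0087
finger_force: 47.5
```

```bash
python3 -m creep '[[[-0.6,0,0,-0.1,0,0,0],[0,0,0,0,0,0,0],[0.5,0,0,0,0,0,0],[0.5,0,0,-3,0,0,0],[1,0,0,-4,0,0,0],[1,0,0,-2,0,0,-0.161],[1,0,0,0,0,0,-0.161],[1,0,0,0,0,0,-0.161],[1,0,0,0,0,0,-0.161],[1,0,0,0,0,0,-0.161],[1,0,0,0,0,0,0]]]' 40
python3 - <<'E'
from h import *
plan(.441,-.2495,.30,25)
f=grab('side');comp(f,(.38,.5,.22,.33),.113,.006)
print(bot.observe()['qpos'].round(2))
f=grab('top');comp(f,(.41,.47,-.29,-.21),.077,.006)
cv2.imwrite('pics/p8.png',cv2.resize(f['image'][230:330,180:300],None,fx=5,fy=5,interpolation=2))
E
```

```text
clock: 20.78
position: [0.4366, 0.2749, 0.3556]
tool_rot: [-3.141, 0.0, 0.436]
force: [-0.2, 0.1, 0.0]
grip_width: 0.0854
finger_force: 0.0
pos [0.4366 0.2749 0.3556] rot [-3.1414e+00  3.0000e-04  4.3560e-01] F [-0.2  0.1  0. ] w 0.0854 ff 0.0 t 20.77
rz -0.0007 shift cm after turn [-21.76  47.71   5.56]
  n 72 rect [439.  281.1] [16.6 28.9] 68.3 mean [438.8 280.3] z 0.1116
[-0.7   0.41  0.04  1.94 -0.02  0.79 -1.8 ]
  n 54 rect [ 438.8 -248.4] [27.2 10.2] 26.1 mean [ 438.8 -248.6] z 0.0776
```

```bash
python3 -m creep '[[[1,-1.98,4.34,0,0,0,0],[1,-1.98,4.34,0,0,0,0],[1,-1.98,4.34,0,0,0,0],[1,-1.98,4.34,0,0,0,0],[1,-1.98,4.34,0,0,0,0],[1,-1.98,4.34,0,0,0,0],[1,-1.98,4.34,0,0,0,0],[1,-1.98,4.34,0,0,0,0],[1,-1.98,4.34,0,0,0,0],[1,-1.98,4.34,0.5,0,0,0],[1,-1.98,4.3,2.5,0,0,0],[1,0,0,2,0,0,0]]]' 40
python3 - <<'E'
from h import *
plan(.441,-.249,.229,25.5)
f=grab('side')
cv2.imwrite('pics/p9.png',cv2.resize(f['image'][140:230,290:410],None,fx=5,fy=5,interpolation=2))
E
```

```text
clock: 22.38
position: [0.4402, -0.2524, 0.3049]
tool_rot: [3.14, 0.001, 0.429]
force: [0.3, 0.6, 0.3]
grip_width: 0.0852
finger_force: 0.0
pos [ 0.4402 -0.2524  0.3049] rot [3.1402e+00 6.0000e-04 4.2890e-01] F [0.3 0.6 0.3] w 0.0852 ff 0.0 t 22.38
rz -0.0162 shift cm after turn [ 0.22 -0.27  7.59]
```

View pics/p9.png

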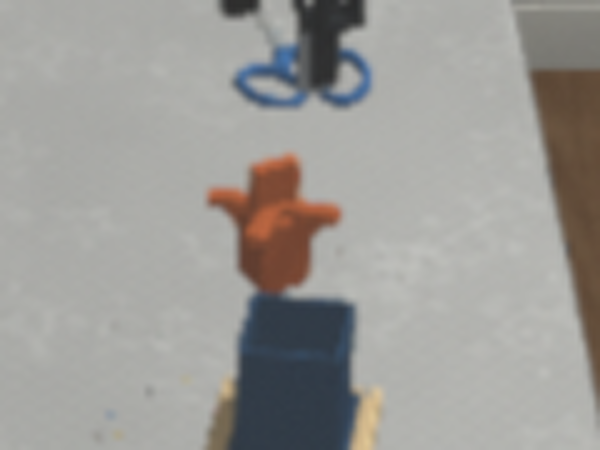

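The fin shows at crop (275,175), with the open gripper above and behind it, clear of the seated sleeve. Descending to grip.

```bash
python3 -m creep '[[[1,0.2,-0.3,2.5,0,0,-0.014],[1,0,0,3,0,0,0],[1,0,0,2,0,0,0],[0.4,0,0,0,0,0,0],[-0.2,0,0,0,0,0,0],[-1,0,0,0,0,0,0],[-1,0,0,0,0,0,0],[-1,0,0,0,0,0,0],[-1,0,0,0,0,0,0]]]' 40
python3 - <<'E'
from h import *
plan(.4373,-.0893,.34,-10.4)
E
```

```text
clock: 23.55
position: [0.4414, -0.2457, 0.2307]
tool_rot: [-3.142, -0.0, 0.451]
force: [0.4, -0.4, -0.9]
grip_width: 0.0089
finger_force: 43.0
pos [ 0.4414 -0.2457  0.2307] rot [-3.1415 -0.      0.4507] F [ 0.4 -0.4 -0.9] w 0.0089 ff 43.0 t 23.55
rz 0.6322 shift cm after turn [ -3.23 -15.31 -10.93]
```

```bash
python3 -m creep '[[[-1,0,0,-2,0,0,0],[-1,0,0,-4.5,0,0,0],[-1,0,0,-4.5,0,0,0],[-1,0,0,0,0,0,0.158],[-1,0,0,0,0,0,0.158],[-1,0,0,0,0,0,0.158],[-1,0,0,0,0,0,0.158],[-1,-0.8,-3.83,0,0,0,0],[-1,-0.8,-3.83,0,0,0,0],[-1,-0.8,-3.83,0,0,0,0],[-1,-0.8,-3.82,0,0,0,0],[-1,0,0,0,0,0,0]]]' 40
python3 -m creep '[[[-1,0,0,2,0,0,0],[-1,0,0,0,0,0,0]]]' 40
python3 - <<'E'
from h import *
plan(.4373,-.0893,.3,-10.4)
f=grab('side');comp(f,(.38,.5,-.16,-.03),.080,.005)
cv2.imwrite('pics/p10.png',cv2.resize(f['image'][150:240,300:400],None,fx=6,fy=6,interpolation=2))
E
```

```text
clock: 25.05
position: [0.4376, -0.0869, 0.3407]
tool_rot: [-3.141, 0.0, -0.177]
force: [-0.7, -0.4, -1.3]
grip_width: 0.0093
finger_force: 43.0
clock: 25.3
position: [0.4372, -0.0899, 0.32]
tool_rot: [3.141, 0.002, -0.182]
force: [-0.2, 0.2, -0.3]
grip_width: 0.0089
finger_force: 43.0
pos [ 0.4372 -0.0899  0.32  ] rot [ 3.141e+00  1.900e-03 -1.820e-01] F [-0.2  0.2 -0.3] w 0.0089 ff 43.0 t 25.3
rz -0.0005 shift cm after turn [-0.   -0.06  2.  ]
  n 97 rect [437.7 -80.1] [58.2 54.5] 78.8 mean [439.  -71.9] z 0.0784
```

View pics/p10.png

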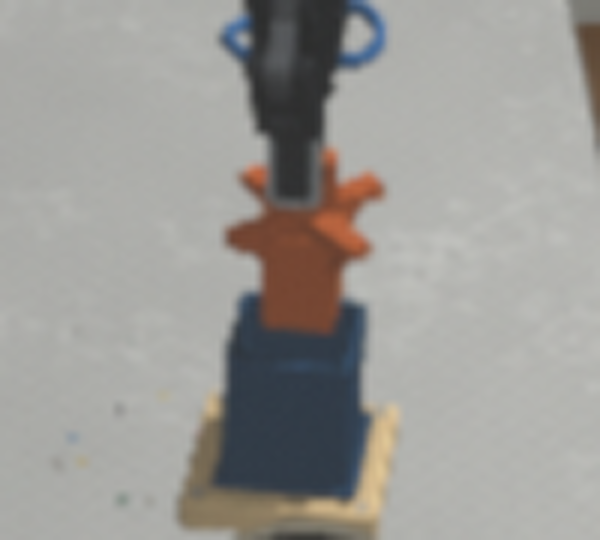

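The core plug is centred over the bore (crop x ≈ 299 for both) and square to its walls. Lowering it.

```bash
python3 -m creep '[[[-1,0.05,-0.05,1,0,0,0],[-1,0,0,1,0,0,0],[-1,0,0,1,0,0,0],[-1,0,0,0.8,0,0,0],[-1,0,0,0,0,0,0]]]' 40;python3 -m creep '[[[-1,0,0,0.4,0,0,0],[-1,0,0,0.3,0,0,0],[-1,0,0,0,0,0,0]]]' 40
```

```text
clock: 25.98
position: [0.438, -0.089, 0.2821]
tool_rot: [3.141, 0.001, -0.181]
force: [0.1, 0.5, -0.7]
grip_width: 0.0086
finger_force: 43.0
clock: 26.35
position: [0.4381, -0.0889, 0.2756]
tool_rot: [-3.142, 0.0, -0.181]
force: [-0.7, 0.3, -0.5]
grip_width: 0.0089
finger_force: 43.0
```

```bash
python3 -m creep '[[[-1,0,0,0.3,0,0,0],[-1,0,0,0.3,0,0,0],[-1,0,0,0.2,0,0,0],[-1,0,0,0,0,0,0]]]' 40;python3 -m creep '[[[-1,0,0,0.15,0,0,0],[-1,0,0,0,0,0,0]]]' 40
```

```text
clock: 26.85
position: [0.4381, -0.089, 0.2676]
tool_rot: [3.142, 0.0, -0.181]
force: [0.5, -0.0, -0.5]
grip_width: 0.0086
finger_force: 43.0
clock: 27.1
position: [0.4384, -0.089, 0.2666]
tool_rot: [-3.141, -0.001, -0.181]
force: [-0.6, -0.1, 10.1]
grip_width: 0.009
finger_force: 44.6
```

Contact is at the expected height of 0.2667 m. I'll press slightly, release, retreat and check.

```bash
python3 -m creep '[[[-1,0,0,0.1,0,0,0],[-0.6,0,0,0,0,0,0],[0,0,0,0,0,0,0],[0.5,0,0,0,0,0,0],[0.5,0,0,-3,0,0,0],[1,0,0,-5,0,0,0],[1,0,5,-4,0,0,0],[1,0,5,0,0,0,0],[1,0,5,0,0,0,0],[1,0,5,0,0,0,0],[1,0,0,0,0,0,0],[1,0,0,0,0,0,0]]]' 40
python3 - <<'E'
from h import *
plan(.4373,-.0893,.3,-10.4)
im=[]
for n in('top','side'):
    f=grab(n)
    for b in((.39,.49,-.14,-.03),(.39,.49,.22,.33)):
        for z in(.113,.088):print(n,z);comp(f,b,z,.005)
    i=f['image']
    im.append(cv2.resize(i[240:320,180:400] if n=='top' else np.hstack([i[180:260,300:410],i[280:360,300:410]]),None,fx=3.6,fy=3.6,interpolation=2))
cv2.imwrite('pics/end.png',np.vstack(im))
E
```

```text
clock: 28.6
position: [0.4022, -0.2843, 0.384]
tool_rot: [-3.141, 0.001, -0.182]
force: [-0.7, 0.1, -0.2]
grip_width: 0.085
finger_force: 0.0
pos [ 0.4022 -0.2843  0.384 ] rot [-3.1412e+00  6.0000e-04 -1.8150e-01] F [-0.7  0.1 -0.2] w 0.085 ff 0.0 t 28.6
rz -0.0 shift cm after turn [ -0.07 -19.81   8.4 ]
top 0.113
  n 48 rect [432.9 -85.4] [ 9.7 27.4] 81.1 mean [433.3 -85.3] z 0.1125
top 0.088
  n 286 rect [432.3 -85.4] [57.7 57.7] 80.6 mean [432.1 -85.9] z 0.0872
top 0.113
  n 55 rect [435.7 275.7] [10.9 27.5] 69.1 mean [435.6 276.3] z 0.1129
top 0.088
  n 221 rect [435.4 276.2] [50.9 50.5] 25.5 mean [435.3 274.6] z 0.0877
side 0.113
  n 27 rect [436.1 -80.2] [13.4 24.6] 87.9 mean [436.5 -79.8] z 0.1104
side 0.088
  n 156 rect [435.6 -79.9] [62.3 59. ] 78.0 mean [437.1 -77.4] z 0.0863
side 0.113
  n 66 rect [439.  279.9] [14.5 28. ] 68.5 mean [438.6 279.7] z 0.1113
side 0.088
  n 208 rect [442.8 290.2] [40.1 61.9] 69.5 mean [440.2 285.4] z 0.0871
```

View pics/end.png

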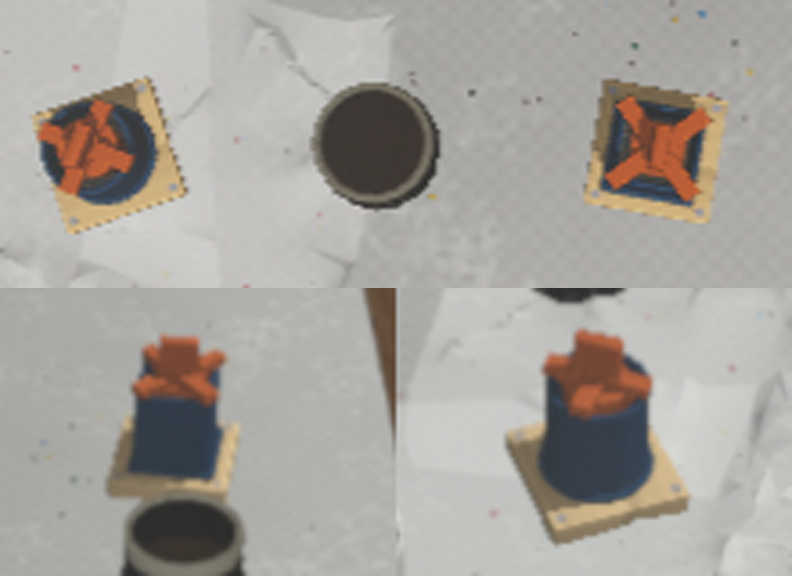

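Run:
```python
from h import *
for n in('top','side'):
    f=grab(n);P=cloud(f);hsv=cv2.cvtColor(f['image'],cv2.COLOR_BGR2HSV);hh,s,v=cv2.split(hsv)
    for nm,b in(('S',(.37,.5,-.16,-.02)),('R',(.37,.5,.2,.34))):
        box=(P[...,0]>b[0])&(P[...,0]<b[1])&(P[...,1]>b[2])&(P[...,1]<b[3])
        wood=box&(hh>10)&(hh<30)&(s>70)&(abs(P[...,2]-.016)<.004)
        rim=box&(hh>95)&(hh<125)&(s>40)&(abs(P[...,2]-.08)<.004)
        orange=box&(hh<14)&(s>150)&(abs(P[...,2]-.088)<.004)
        for t,m,z in(('plate',wood,.016),('rim',rim,.08),('arms',orange,.088)):
            vv,u=np.nonzero(m);c=(onplane(f,np.c_[u,vv],z)[:,:2]*1000).astype(np.float32);r=cv2.minAreaRect(c)
            print(n,nm,t,len(c),np.round(r[0],1),np.round(r[1],1),round(r[2],1),np.median(P[m][:,2]).round(4))
```

```text
top S plate 381 [434.8 -89. ] [81.5 83.3] 79.7 0.0161
top S rim 56 [433.7 -86.1] [53.4 53.5] 79.6 0.0798
top S arms 204 [432.5 -85.5] [57.5 57.3] 80.6 0.0879
top R plate 340 [434.9 275.4] [82.7 82.4] 18.1 0.016
top R rim 61 [434.6 276.1] [53.4 54.2] 75.7 0.0796
top R arms 147 [436.1 275.5] [47.5 48.3] 23.0 0.0882
side S plate 132 [436.7 -78.1] [78.9 80.9] 81.5 0.0154
side S rim 9 [423.4 -62.9] [49.5 22. ] 37.5 0.0778
side S arms 63 [435.5 -80.4] [49.2 51. ] 82.2 0.0863
side R plate 324 [437.1 282.3] [81.1 85.4] 18.6 0.0151
side R rim 42 [432.6 290.2] [58.8 38.5] 32.9 0.0787
side R arms 75 [436.  282.5] [44.9 41.7] 18.7 0.0872
```

The heights match what they should be: rims at 0.080 m, arms at 0.088 m, fins at 0.113 m. Rims and cores are within 3 mm of their plates and the gripper is clear, so I'm handing in.

```bash
python3 -c "
from h import *
print(bot.job_done())"
```

```text
the job is handed in; nothing more can be done
None
```

I handed in both moulds at about 29 s on the robot clock: in the final camera check both sleeves were seated on their plates and both cores hung on the rims, with centres within 3 mm; I saw no sign the jar, bottle or pot had moved but did not re-measure them, and the hand-in returned no verdict.

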